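Run the punch carrier to the transfer table

TASK

Push the loaded carrier along its bench track, to the robot's right, until its pointer stands opposite the index tongue of the transfer table, and brake it there so that it stands still on its own with your hand off it. It rolls almost without friction, so steer and brake it with light pushes on its two sprung end pads only; do not touch its tray or the punches standing on it, do not let it run against an end stop or topple a punch, and leave the other things on the bench alone.

Things in the scene. Friction and masses are not known exactly. Their poses are not given: they have to be found in the camera images.
- track: Fixed aluminium track, 1040 x 150 mm, across in front of the robot, with two rails (tops 35 mm above the bench). Origin: middle of its underside. Its y axis runs along the rails; the carrier's way to the transfer table is along -y (to the robot's right). At each end stands a stop bracket 94 mm high, inner face 485 mm from the origin.
- carrier (a joint): Travel of the carrier along the track's -y, in m: 0 at the start, -0.15 with the rear pad at the rear stop, 0.57 with the front pad at the far stop; its centre is at track y = 0.210 minus this. 250 mm long over its relaxed pads. Total mass with punches 2.6 kg nominal (2.1 to 3.4). Rolling resistance only 0.005 N dry plus 0.05 N s/m: from 0.03 m/s it coasts some 0.2 m.
- carrier_index (a point): Middle of the tip of the small steel pointer on the far long side of the carrier's tray, 72 mm from the track's centre line on its +x side, 105 mm above the bench, 20 mm wide, exactly at mid length of the carrier.
- mark (a point): Middle of the tip of the steel index tongue on the transfer table, 105 mm above the bench, at 72 mm from the track's centre line like the tip of the carrier's pointer, so the two tips meet when the carrier is right. Its axes are parallel to the track's.
- rear_pad_face (a point): Centre of the outer face of the rear rubber pad (track's +y end), 67 mm above the bench: push here to drive the carrier. Pad 96 mm wide, 42 to 92 mm above the bench, face 40 mm proud of the tray. It slides in on a spring of 45 N/m (damping 1 N s/m, moving mass 0.08 kg), 30 mm to its inner limit, and springs back: the carrier bounces off a hand that stands still.
- front_pad_face (a point): Centre of the outer face of the front rubber pad (track's -y end of the carrier), the same size, height, spring and stroke as the rear one: push here to brake the carrier or send it back.
- end_stop (a point): Centre of the inner face of the far end stop (track's -y end), 67 mm above the bench. The carrier's front pad must not reach it.
- rear_pad: The rear rubber pad itself with its guide rods. Origin: at bench level under the carrier's centre while the pad is relaxed; it moves with the pad.
- front_pad: The front rubber pad itself with its guide rods. Origin as for the rear pad.
- transfer_table: Fixed ball transfer table of steel beyond the track, 160 mm deep, 170 mm wide, plate top 105 mm and side guides up to 124 mm above the bench. Origin: at bench level, at the middle of its width, 10 mm nearer to the track than the plate's edge; the tongue, 20 mm wide, lies at the middle of its width and points to the track.
- punch_a: Loose dark steel bow punch standing upright on the carrier's tray, ring 40 mm in diameter below, shank up, 115 mm tall, 0.25 kg. Origin: middle of its underside, z up its axis.
- punch_b: Loose dark steel bow punch standing upright on the carrier's tray, ring 36 mm in diameter below, shank up, 105 mm tall, 0.25 kg. Origin: middle of its underside, z up its axis.
- punch_c: Loose dark steel bow punch standing upright on the carrier's tray, ring 34 mm in diameter below, shank up, 95 mm tall, 0.25 kg. Origin: middle of its underside, z up its axis.
- hammer: Bystander: hammer lying on the bench between the robot and the track, about 300 mm long and 35 mm high. Origin under its middle.
- spare_punch: Bystander: bow punch 110 mm tall, ring 38 mm in diameter, standing on the bench between the robot and the track. Origin: middle of its underside.
- grease_tin: Bystander: round tin, 66 mm in diameter and 55 mm high, between the robot and the track.
- brush: Bystander: hand brush lying between the robot and the left end of the track.
- mug: Bystander: white mug, 76 mm in diameter and 90 mm high, beyond the track.
- sharpening_stone: Bystander: whetstone on a wooden base, 50 by 150 mm and 26 mm high, beyond the track.
- tray: The carrier's aluminium chassis and tray, which carries the punches: 170 mm long along the track, 120 mm wide, flat top 105 mm above the bench with a rim up to 111 mm; punches up to 220 mm above the bench. Origin at bench level under the carrier's centre. Not to be touched.

How it is judged:
By the outcome, as a careful person would: the job done as asked, in the order asked, and still so for the second after the job is handed in, with the robot touching nothing.
It also fails if it takes over 38 s, if anything falls off the work surface, if the arm or the gripper's body presses on something with over 40 N, if the wrist force passes 120 N, or if a joint passes its speed limit or range.

ROBOT

A 7-joint arm with a two-finger parallel gripper is mounted at the origin on the work surface. World frame = base frame: x ahead of the robot, y to its left, z up, the work surface at z = 0. Lengths are in m, angles in rad, forces in N, time in s.
With the tool pointing down it reaches from about 0.4 to 0.85 m from the base axis. Payload 4.5 kg.
Tool frame: the origin (TCP) lies midway between the tips of the shut fingers; the grasp point (between the pads) lies 19 mm behind it; z points along the fingers, y is the line along which they close (so a half turn about z gives the same grasp; the last joint's range is limited). The gripper opens to 88 mm and grips with 3 to 60 N. Pads are 18 mm wide; open, the fingers measure 123 mm over their backs; the gripper's body (75 mm by 187 mm) begins 45 mm behind the grasp point.
Start: joints at [-1.14, 0.689, -0.195, 1.565, 0.157, 0.902, -0.215], TCP at [0.242, 0.576, 0.239] pointing down, gripper open.
Joint ranges: [-3.01, 3.01], [-0.46, 2.08], [-1.47, 1.51], [0.13, 2.56], [-1, 4.14], [0.04, 2.09], [-2.66, 2.66]. Speed limits (rad/s): [2.57, 2.57, 3.14, 3.14, 3.14, 3.14, 3.14].

INTERFACE

Orientations are given as a unit quaternion [x, y, z, w].
In Python, from plant import sensors, eyes, finish_job gives the robot as it stands.
- The arm moves only by the tool send_rows, never from a script. Its argument "rows" is text: rows parted by semicolons, each of 4 numbers parted by spaces: the shift along the tool's x, y, z normalised to -1 to 1, where 1 is 30 cm, then the turn about the tool's z normalised to -1 to 1, where 1 is 2 pi rad. A call has 1 to 10 rows; each row is the pose to reach, as a shift and turn from the pose commanded when the call began, along the tool's axes at that moment, turning the shorter way round; what a row does not reach only later rows make up. A row lasts 1/12 s, in which the tool goes at most 41.7 mm and 7.16 degrees, less where a joint would pass 70% of its speed; a pose out of reach is approached as far as the arm can. A call with a number of a shift or a turn outside -1 to 1 is refused whole. A call with a gripper value outside its range is refused whole. "jaw" is the closure, from -1 (fully open) to 1 (shut), set as the call begins (left out, the last holds). The fingers move at their own pace and stop on an object; "force" is the grip in N (left out, the last holds). Time passes only in rows, so rows that repeat a pose let the fingers close. It gives the time, the measured TCP pose, the force, the opening and the grip force at its end, in the units of the state.
- sensors.get_state(): the state, without advancing time (a new reading comes with each control period).
- eyes.snapshot(name): name is "scene" or "top" or "wrist"; returns (picture, depth): 480x640x3 uint8, red, green, blue; 480x640 float32, m along the optical axis (not along the pixel's ray), 0 where there is no reading.
- eyes.calibration(name): a dict with "fov_y" (degrees; the focal length in pixels is half the picture's height over the tangent of half this angle, whatever the lens; pixels are square), "cx", "cy" (the principal point, pixels), "world_from_camera" (4x4, takes a point from camera to world coordinates). Camera axes: x right, y down, z forward; pixel columns grow to the right and rows downward; lengths in m; the calibration is good to about 2 mm. The wrist camera is an equidistant fisheye: a pixel r from the principal point sees the ray r / f radians off the axis. A picture is of the moment at which its call begins: read the wrist's pose just before it. calibration takes no time and is no camera call; for the wrist camera it gives the pose at the moment of the call.
- finish_job(): hands the job in; it is judged then, once.
The state is a dict: "clock": time; "q": joint angles; "qd": joint speeds; "joint_torque": joint torques, N m; "tool_pos": TCP position; "eef_rot": TCP orientation; "contact_force": force on the tool from outside, world axes, zero at the start; "moment": the same for the moment, N m; "opening": opening from 0.0 (shut) to 1.0 (fully open); "finger_force": force on a finger pad.
Only numpy, scipy, OpenCV 4.12 (cv2) and the standard library are available. Lean on these libraries where they do the work, as an engineer would, in place of code of your own. Each camera call takes 0.05 s, during which the arm holds its last target. There are 200 camera calls.

## Working session

There is one attempt and no reset: what is moved stays moved. The work goes in short steps, Python scripts to look and compute and a tool call to move; the robot and the scene stay as the last step left them, time stands still between calls to the robot, and variables do not carry over. Pictures are saved under pics/ and viewed, at most 10 in all, crops included, and the job is handed in when it is done.

Besides the shell and the picture viewer there is one more tool, called after "Emit:" as a command line: name --argument value ..., lists and objects as JSON in quotes. send_rows: Moves the arm, as the interface text tells. Scaled input: -1 to 1 covers 30 cm each way for a shift and 2 pi rad each way for a turn. Its arguments: {"type":"object","properties":{"rows":{"type":"string"},"jaw":{"type":"number"},"force":{"type":"number"}},"required":["rows"]}

```bash
mkdir -p pics; ls
python3 - <<'E'
from plant import sensors, eyes
import cv2, numpy as np, pickle
s=sensors.get_state(); print({k:np.round(v,3) for k,v in s.items()})
d={}
for n in ("scene","top"):
    p,z=eyes.snapshot(n); c=eyes.calibration(n); d[n]=(p,z,c)
    cv2.imwrite(f"pics/{n}0.png",p[:,:,::-1]); print(n,c)
pickle.dump(d,open("d0.pkl","wb")); print(sensors.get_state()["clock"])
E
```

```text
pics
{'clock': np.float64(0.0), 'q': array([-1.14 ,  0.69 , -0.195,  1.566,  0.157,  0.902, -0.215]), 'qd': array([ 0.   ,  0.001, -0.001, -0.001,  0.001,  0.001,  0.001]), 'joint_torque': array([-0.0000e+00, -5.2757e+01, -1.2670e+00, -1.5342e+01, -5.3000e-02,
        7.0000e-03,  0.0000e+00]), 'tool_pos': array([0.241, 0.576, 0.238]), 'eef_rot': array([ 0.197,  0.98 , -0.001, -0.   ]), 'contact_force': array([ 0.247, -0.107, -0.329]), 'moment': array([ 0.068, -0.002,  0.047]), 'finger_force': np.float64(0.0), 'opening': np.float64(0.997)}
scene {'fov_y': 57.73612181386687, 'cx': 318.4952799242995, 'cy': 244.82216789907108, 'world_from_camera': array([[-0.89055263,  0.30498793, -0.33748833,  0.84424223],
       [ 0.45440046,  0.6305342 , -0.62924308,  0.4810074 ],
       [ 0.02088639, -0.71372893, -0.70011054,  0.72605811],
       [ 0.        ,  0.        ,  0.        ,  1.        ]])}
top {'fov_y': 42.21316337886842, 'cx': 319.8612246906854, 'cy': 239.13278419788205, 'world_from_camera': array([[ 0.01947487, -0.98921342,  0.14518108,  0.29920835],
       [-0.99952812, -0.02271299, -0.02067978, -0.0461428 ],
       [ 0.02375421, -0.14470984, -0.98918896,  1.5416841 ],
       [ 0.        ,  0.        ,  0.        ,  1.        ]])}
0.1
```

View pics/top0.png

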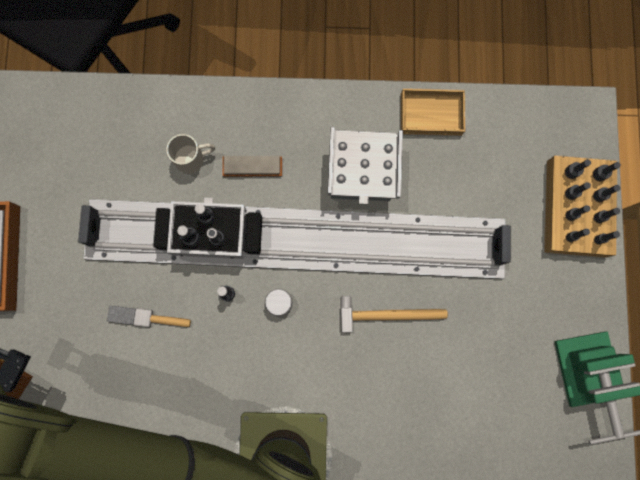

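View pics/scene0.png

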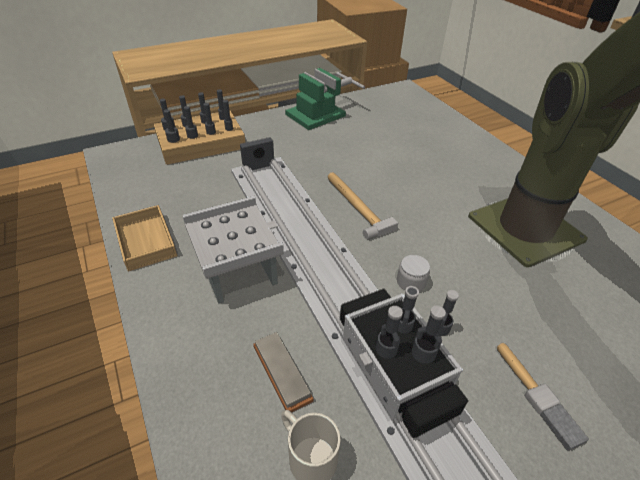

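The top view shows the track from (80,232) to (506,248), the carrier at (206,230) with its pointer near (208,202), and the table with its tongue near (364,200). The end stops are at (88,225) and (502,245). The scene view agrees with this: three punches stand on the tray, and the hammer, tin and spare punch lie on the robot's side.

```bash
cat > h.py <<'E'
import numpy as np, cv2
def K(c): f=240/np.tan(np.radians(c["fov_y"]/2)); return f
def cloud(z,c):
    f=K(c); v,u=np.mgrid[0:480,0:640]
    P=np.stack([(u-c["cx"])/f*z,(v-c["cy"])/f*z,z],-1); T=c["world_from_camera"]
    return P@T[:3,:3].T+T[:3,3]
def ray(u,v,c,h):
    f=K(c); T=c["world_from_camera"]; d=T[:3,:3]@np.array([(u-c["cx"])/f,(v-c["cy"])/f,1])
    return T[:3,3]+d*(h-T[2,3])/d[2]
def proj(P,c):
    T=c["world_from_camera"]; p=(np.asarray(P)-T[:3,3])@T[:3,:3]; f=K(c)
    return np.array([c["cx"]+f*p[0]/p[2],c["cy"]+f*p[1]/p[2]])
E
python3 - <<'E'
import pickle,cv2,numpy as np; from h import *
d=pickle.load(open("d0.pkl","rb")); p,z,c=d["top"]; W=cloud(z,c)
m=(W[...,2]>0.006)&(W[...,2]<0.045); m[:195]=0; m[282:]=0; m[:,:76]=0; m[:,515:]=0
n,l,s,ce=cv2.connectedComponentsWithStats(m.astype(np.uint8)); i=1+s[1:,4].argmax(); print(s[i])
q=W[l==i]; r=cv2.minAreaRect((q[:,:2]*1000).astype(np.float32)); print("track rect",r)
def st(name,a):
    h=W[a[1]:a[3],a[0]:a[2]].reshape(-1,3); h=h[h[:,2]>a[4]]; h=h[h[:,2]<a[5]]; print(name,len(h),np.round(np.percentile(h,[2,50,98],axis=0),4).tolist())
st("stopL",(74,195,105,250,.08,.1)); st("stopR",(488,215,515,270,.08,.1))
st("rearpad",(150,195,171,260,.08,.1)); st("frontpad",(244,195,266,260,.08,.1))
st("tray",(165,195,250,260,.1,.115)); st("table",(325,125,410,197,.09,.13))
for nm,a in(("pointer",(198,196,218,207)),("tongue",(352,194,378,208))):
    print(nm); print(np.round(W[a[1]:a[3],a[0]:a[2]:2,2]*1000).astype(int))
crop=p[185:215,150:410]; 
a=cv2.resize(p[188:222,195:225],None,fx=12,fy=12,interpolation=0); b=cv2.resize(p[188:222,350:380],None,fx=12,fy=12,interpolation=0)
cv2.imwrite("pics/c1.png",np.hstack([a,b])[:,:,::-1])
ps,zs,cs=d["scene"]
print("scene pix of pointer/tongue guess",proj(ray(208,201,c,.105),cs),proj(ray(364,202,c,.105),cs))
E
```

```text
[   83   199   423    80 18913]
track rect ((523.4037475585938, -19.76007080078125), (1044.726806640625, 157.3744354248047), 88.69490051269531)
stopL 423 [[0.4917, 0.4646, 0.0812], [0.5353, 0.4754, 0.0923], [0.5779, 0.4889, 0.0982]]
stopR 385 [[0.4672, -0.5254, 0.0811], [0.5104, -0.5136, 0.0927], [0.5537, -0.504, 0.0991]]
rearpad 590 [[0.4837, 0.2814, 0.0841], [0.5297, 0.2975, 0.0911], [0.5761, 0.3141, 0.098]]
frontpad 650 [[0.4794, 0.0662, 0.0829], [0.5259, 0.0844, 0.0907], [0.571, 0.1033, 0.0975]]
tray 2951 [[0.4697, 0.1076, 0.1011], [0.533, 0.1852, 0.1071], [0.5884, 0.2731, 0.1139]]
table 4681 [[0.6178, -0.2591, 0.0985], [0.693, -0.1777, 0.1055], [0.7708, -0.0956, 0.1258]]
pointer
[[  3  -2  -4  -4   0  -6   0  -4   5   2]
 [ -1  -1  -1   1  -2   1  -4   4  -1   4]
 [  0  -3  -3 102 106 109 107 103   3   4]
 [  7  -2   1  98 109 101 102  99   3   0]
 [ -1   0   3 104 106 103 107 103   4  -5]
 [ -5  -7  -2 112 104 106 106 104  -2   2]
 [  3  -5   0 101 107  96 107   0   2   1]
 [116 117 103 112 116 106 104  -3   3   0]
 [207 207 111 109 108 111 111 105 114 111]
 [211 208 206 110 10
[... 234 characters left out ...]
104]
 [ 25  31  37  33 109 109 104 105 103 101 104 100 102]
 [ 15  19  19  17 105 101  99 101  26  21  31  30  26]
 [  4  10   8  12 103 108 102 106   3  11  17  16  14]
 [ -5  -5   1   1 105 112 109 110   5   4  -2   8   4]
 [ -3  -6  -1  -3 106 105 103 109  -3   1   1   1  -2]
 [  2   1   1 -10 107 107 104 109  -5   6  -2  -2   0]
 [  0   4   0  -2 108  99 106 108   2   7  -2   6  -2]
 [  2   3  -4   1   2  -6   6   7   1   0  -6  -2   6]
 [  2  -5  -4   0  -7   3   0   4  -3  -5   1  -2  -3]
 [  6   3  -9   0   2   2  -4   1  -3   0  -3  -1   1]
 [  5  -4  -4   0   0  -1   1   4  -7   1  -6   1   0]]
scene pix of pointer/tongue guess [365.76265614 357.71201645] [273.5940031  222.94077695]
```

View pics/c1.png

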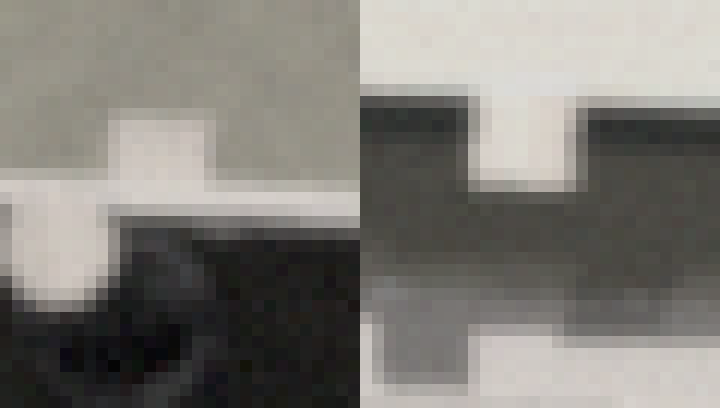

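In the crop, the pointer spans columns 204.0 to 212.1 with its tip at row 198. The tongue spans columns 359.1 to 368.1 with its tip at row 203.8. The depth image puts both at about 105 mm.

```bash
cat >> h.py <<'E'
A=np.radians(1.38)  # replaced by calibration of track direction
def setup(P,M):
    pass
E
python3 - <<'E'
import pickle,cv2,numpy as np; from h import *
d=pickle.load(open("d0.pkl","rb")); c=d["top"][2]; cs=d["scene"][2]
P=ray(207.6,197.6,c,.105); M=ray(363.1,203.3,c,.105); print("P",P,"M",M, "slope",np.degrees(np.arctan2(P[0]-M[0],P[1]-M[1])), "dist",np.hypot(*(P-M)[:2]))
print("scene",proj(P,cs),proj(M,cs))
ps=d["scene"][0]
pp=proj(P,cs).astype(int); pm=proj(M,cs).astype(int)
f=lambda q:cv2.resize(ps[q[1]-15:q[1]+15,q[0]-15:q[0]+15],None,fx=12,fy=12,interpolation=0)
print(pp,pm)
cv2.imwrite("pics/c2.png",np.hstack([f(pp),f(pm)])[:,:,::-1])
E
```

```text
P [0.60258034 0.18941577 0.105     ] M [ 0.59785052 -0.17654856  0.105     ] slope 0.7404635584544796 dist 0.3659948935814387
scene [361.87717709 360.33746778] [275.35075799 223.1001307 ]
[361 360] [275 223]
```

View pics/c2.png

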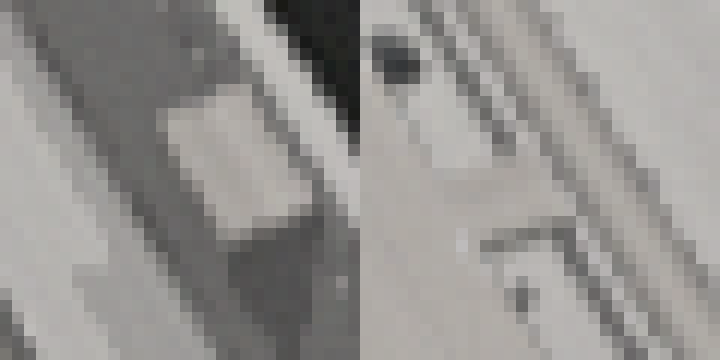

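```bash
cat > h2.py <<'E'
from h import *
from plant import sensors, eyes
P0=np.array([0.60258,0.18942,0.105]); M0=np.array([0.59785,-0.17655,0.105])
a=np.radians(1.25); EY=np.array([np.sin(a),np.cos(a),0]); EX=np.array([np.cos(a),-np.sin(a),0])
EP=(P0-M0)/np.linalg.norm(P0-M0); NP=np.array([EP[1],-EP[0],0])
def pointer(img,c,lo=-.12,hi=.47):
    """travel s (m) of the pointer along -y from P0; bright 20 mm box in profile 2..8 mm inside the tip line"""
    s=np.arange(lo,hi,.0005); g=cv2.cvtColor(img,cv2.COLOR_RGB2GRAY)
    pr=np.mean([[proj(P0-EP*t-NP*o,c) for t in s] for o in(.002,.0045,.007)],0) if 0 else None
    prof=0
    for o in(.002,.0045,.007):
        m=np.array([proj(P0-EP*t-NP*o,c) for t in s],np.float32)
        prof=prof+cv2.remap(g,m[:,:1],m[:,1:],cv2.INTER_LINEAR)[:,0].astype(float)/3
    k=np.r_[-np.ones(20),np.ones(40),-np.ones(20)]/40
    r=np.convolve(prof,k[::-1],"same"); i=int(r.argmax())
    j=slice(max(i-3,0),i+4); q=np.polyfit(s[j]-s[i],r[j],2)
    return s[i]-q[1]/2/q[0], r[i]
def look(names=("top","scene"),lo=-.12,hi=.47,save=None):
    for n in names:
        t=sensors.get_state()["clock"]; img,_=eyes.snapshot(n); x,r=pointer(img,eyes.calibration(n),lo,hi)
        print(f"{n} t={t:.3f} s={x*1000:.1f}mm score={r:.0f}")
        if save: cv2.imwrite(f"pics/{save}_{n}.png",img[:,:,::-1])
def rel(target,ang=None):
    from scipy.spatial.transform import Rotation as R
    s=sensors.get_state(); Rm=R.from_quat(s["eef_rot"]).as_matrix(); dl=Rm.T@(np.array(target)-s["tool_pos"])
    xa=np.degrees(np.arctan2(Rm[1,0],Rm[0,0])); print("t",s["clock"],"tcp",np.round(s["tool_pos"],4),"xang",round(xa,2),"row",np.round(dl/.3,4), "turn",None if ang is None else round((xa-ang)/360,4))
E
python3 - <<'E'
import pickle; from h2 import *
d=pickle.load(open("d0.pkl","rb"))
for n in d: print(n,pointer(d[n][0],d[n][2]))
cen=P0-EX*.072
print("centre",cen,"rear hand",cen+EY*.15)
rel([.531,.340,.240],88.75)
E
```

```text
scene (np.float64(0.4599927807486636), np.float64(75.94166666666666))
top (np.float64(-0.11000604782648993), np.float64(75.88333333333331))
centre [0.53059713 0.19099067 0.105     ] rear hand [0.53386937 0.34095498 0.105     ]
t 0.1 tcp [0.2414 0.5759 0.238 ] xang 157.27 row [-1.1943 -0.3523 -0.0059] turn 0.1903
```

```bash
sed -i 's/i=int(r.argmax())/r[:80]=-99; r[-80:]=-99; i=int(r.argmax())/; /if 0 else None/d' h2.py
python3 - <<'E'
import pickle; from h2 import *
d=pickle.load(open("d0.pkl","rb"))
for n in d: print(n,pointer(d[n][0],d[n][2]))
E
```

```text
scene (np.float64(0.0016674618320611802), np.float64(65.15))
top (np.float64(0.000925904977375675), np.float64(42.883333333333326))
```

Emit:
send_rows --rows "-0.97 -0.286 0 0.139;-0.97 -0.286 0 0.139;-0.97 -0.286 0 0.139;-0.97 -0.286 0 0.139;-0.97 -0.286 0 0.139;-0.97 -0.286 0 0.139;-0.97 -0.286 0 0.139;-0.97 -0.286 0 0.139" --jaw 1

```text
clock: 0.77
tool_pos: [0.4832, 0.3776, 0.2386]
eef_rot: [0.599, 0.801, -0.001, 0.003]
contact_force: [1.9, -0.4, -0.0]
opening: 0.418
finger_force: 0.0
```

Run:
```python
from h2 import *
rel([.533,.341,.240],88.75)
```

```text
t 0.7667 tcp [0.4832 0.3776 0.2386] xang 106.38 row [-0.1638  0.1247 -0.0033] turn 0.049
```

Emit:
send_rows --rows "-0.12 0.12 0 0.03;-0.164 0.125 0 0.049;-0.164 0.125 0 0.049;-0.164 0.125 0.13 0.049;-0.164 0.125 0.26 0.049;-0.164 0.125 0.39 0.049;-0.164 0.125 0.5 0.049;-0.164 0.125 0.555 0.049;-0.164 0.125 0.555 0.049"

```text
clock: 1.52
tool_pos: [0.5239, 0.3472, 0.0675]
eef_rot: [0.709, 0.705, -0.005, -0.001]
contact_force: [-0.7, 0.3, -0.1]
opening: 0.0
finger_force: 0.0
```

Run:
```python
from h2 import *
look(save="a"); rel([.533,.341,.072],88.75)
cv2.imwrite("pics/a.png",np.hstack([cv2.imread("pics/a_top.png")[90:390,60:460],cv2.imread("pics/a_scene.png")[180:480,240:640]]))
```

```text
top t=1.517 s=0.9mm score=46
scene t=1.567 s=1.7mm score=68
t 1.6167 tcp [0.527 0.349 0.072] xang 89.61 row [-0.0264  0.0203 -0.0001] turn 0.0024
```

View pics/a.png

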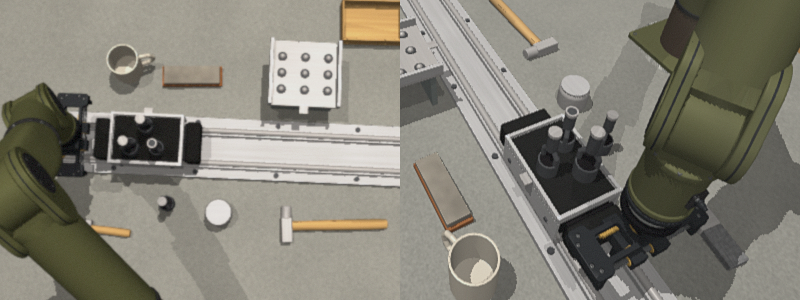

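The hand is down behind the rear pad, at about (75,140) in the left crop. It's clear of everything, and the pointer and tongue are visible. Next I launch with a constant-speed push.

Emit:
send_rows --rows "-0.03 0.02 0 0.002;-0.039 0.02 0 0.002;-0.048 0.02 0 0.002;-0.057 0.02 0 0.002;-0.066 0.02 0 0.002;-0.075 0.02 0 0.002;-0.084 0.02 0 0.002;-0.093 0.02 0 0.002;-0.102 0.02 0 0.002;-0.111 0.02 0 0.002"

```text
clock: 2.45
tool_pos: [0.5328, 0.3156, 0.0722]
eef_rot: [0.714, 0.7, 0.0, -0.0]
contact_force: [0.7, -0.8, -0.3]
opening: 0.007
finger_force: 0.2
```

Run:
```python
from h2 import *
look(("top",)); rel([.533,.341,.072],88.75)
```

```text
top t=2.450 s=4.1mm score=45
t 2.5 tcp [0.5329 0.3147 0.0722] xang 88.83 row [ 0.0878 -0.0015  0.0006] turn 0.0002
```

Emit:
send_rows --rows "-0.009 0 0 0;-0.018 0 0 0;-0.027 0 0 0;-0.036 0 0 0;-0.045 0 0 0;-0.054 0 0 0;-0.063 0 0 0;-0.072 0 0 0;-0.076 0 0 0;-0.076 0 0 0"

```text
clock: 3.33
tool_pos: [0.5325, 0.2923, 0.0723]
eef_rot: [0.714, 0.7, -0.0, 0.0]
contact_force: [-0.0, -0.6, -0.4]
opening: 0.004
finger_force: 0.0
```

Run:
```python
from h2 import *
for i in range(3): look(("top",))
rel([.533,.341,.240],88.75)
```

```text
top t=3.333 s=47.0mm score=45
top t=3.383 s=49.5mm score=46
top t=3.433 s=52.0mm score=46
t 3.4833 tcp [0.5325 0.2931 0.0722] xang 88.87 row [ 0.1599 -0.0013 -0.5591] turn 0.0003
```

Emit:
send_rows --rows "0 0 -0.13 0;0 0 -0.26 0;0 0 -0.39 0;0 0 -0.52 0;0 0 -0.63 0;-0.1 0 -0.63 0;-0.23 0 -0.63 0;-0.36 0 -0.63 0;-0.49 0 -0.63 0;-0.62 0 -0.63 0"

```text
clock: 4.32
tool_pos: [0.5284, 0.1055, 0.2614]
eef_rot: [0.714, 0.7, 0.0, 0.0]
contact_force: [1.2, -0.6, -0.6]
opening: 0.006
finger_force: 0.0
```

Emit:
send_rows --rows "-0.13 0 0 0;-0.26 0 0 0;-0.39 0 0 0;-0.52 0 0 0;-0.65 0 0 0;-0.78 0 0 0;-0.9 0 0 0;-1 0 0 0;-1 0 0 0"

```text
clock: 5.07
tool_pos: [0.5214, -0.2017, 0.2614]
eef_rot: [0.718, 0.696, -0.002, 0.002]
contact_force: [-0.1, 0.4, 0.5]
opening: 0.006
finger_force: 0.0
```

Run:
```python
from h2 import *
look(("top",)); look(("scene",))
rel([.520,-.300,.072],88.75)
```

```text
top t=5.067 s=132.6mm score=44
scene t=5.117 s=135.2mm score=56
t 5.1667 tcp [ 0.5225 -0.1942  0.2611] xang 88.7 row [-3.529e-01 -3.000e-04  6.303e-01] turn -0.0001
```

Emit:
send_rows --rows "-0.12 0 0 0;-0.24 0 0 0;-0.34 0 0.03 0;-0.34 0 0.13 0;-0.34 0 0.26 0;-0.34 0 0.39 0;-0.34 0 0.52 0;-0.34 0 0.6 0;-0.34 0 0.63 0;-0.34 0 0.63 0"

```text
clock: 6.0
tool_pos: [0.5203, -0.2922, 0.0702]
eef_rot: [0.713, 0.701, -0.0, -0.002]
contact_force: [0.4, -0.7, 0.0]
opening: 0.006
finger_force: 0.0
```

Run:
```python
from h2 import *
look(("top",),save="b"); look(("scene",),save="b")
rel([.520,-.300,.072],88.75)
cv2.imwrite("pics/b.png",np.hstack([cv2.imread("pics/b_top.png")[90:390,160:560],cv2.imread("pics/b_scene.png")[100:400,140:540]]))
```

```text
top t=6.000 s=175.2mm score=43
scene t=6.050 s=177.5mm score=51
t 6.1 tcp [ 0.5221 -0.2943  0.0733] xang 88.95 row [-0.0191 -0.0068  0.0043] turn 0.0006
```

View pics/b.png

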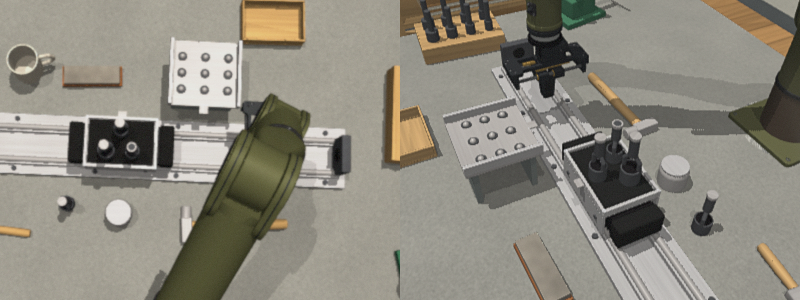

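The carrier is coasting at about (120,140) in the left crop. The hand is waiting past the table at about (265,130), clear of the guides. I hold until the carrier is near.

Emit:
send_rows --rows "0 0 0 0;0 0 0 0;0 0 0 0;0 0 0 0;0 0 0 0;0 0 0 0;0 0 0 0;0 0 0 0;0 0 0 0;0 0 0 0"

```text
clock: 6.93
tool_pos: [0.5208, -0.295, 0.0721]
eef_rot: [0.714, 0.7, 0.0, -0.0]
contact_force: [0.5, 0.2, 1.2]
opening: 0.004
finger_force: 0.0
```

Emit:
send_rows --rows "0 0 0 0;0 0 0 0;0 0 0 0;0 0 0 0;0 0 0 0;0 0 0 0;0 0 0 0;0 0 0 0;0 0 0 0;0 0 0 0"

```text
clock: 7.77
tool_pos: [0.5208, -0.295, 0.0722]
eef_rot: [0.714, 0.7, 0.0, -0.0]
contact_force: [-0.4, 0.5, 0.8]
opening: 0.004
finger_force: 0.0
```

Emit:
send_rows --rows "0 0 0 0;0 0 0 0;0 0 0 0;0 0 0 0;0 0 0 0;0 0 0 0;0 0 0 0;0 0 0 0;0 0 0 0;0 0 0 0"

```text
clock: 8.6
tool_pos: [0.5208, -0.295, 0.0722]
eef_rot: [0.714, 0.7, 0.0, -0.0]
contact_force: [-0.0, -1.2, 0.3]
opening: 0.0
finger_force: 0.0
```

Run:
```python
from h2 import *
for i in range(2): look(("top",)); look(("scene",))
rel([.520,-.300,.072],88.75)
```

```text
top t=8.600 s=281.3mm score=72
scene t=8.650 s=283.3mm score=37
top t=8.700 s=284.7mm score=83
scene t=8.750 s=287.1mm score=37
t 8.8 tcp [ 0.5208 -0.295   0.0722] xang 88.86 row [-0.0166 -0.0023  0.0006] turn 0.0003
```

Emit:
send_rows --rows "0 0 0 0;0 0 0 0;0 0 0 0;0 0 0 0;0 0 0 0;0 0 0 0;0 0 0 0;0 0 0 0;0 0 0 0;0 0 0 0"

```text
clock: 9.63
tool_pos: [0.5208, -0.295, 0.0722]
eef_rot: [0.714, 0.7, 0.0, 0.0]
contact_force: [0.2, 0.3, 0.8]
opening: 0.003
finger_force: 0.0
```

Emit:
send_rows --rows "0 0 0 0;0 0 0 0;0 0 0 0;0 0 0 0;0 0 0 0;0 0 0 0;0 0 0 0;0 0 0 0;0 0 0 0"

```text
clock: 10.38
tool_pos: [0.5208, -0.295, 0.0722]
eef_rot: [0.714, 0.7, 0.0, -0.0]
contact_force: [-0.1, 0.7, -0.6]
opening: 0.007
finger_force: 0.0
```

Emit:
send_rows --rows "-0.004 0 0 0;-0.008 0 0 0;-0.012 0 0 0;-0.016 0 0 0;-0.02 0 0 0;-0.024 0 0 0;-0.028 0 0 0;-0.032 0 0 0;-0.036 0 0 0;-0.04 0 0 0"

```text
clock: 11.22
tool_pos: [0.5206, -0.3072, 0.0722]
eef_rot: [0.714, 0.7, 0.0, -0.0]
contact_force: [-0.3, -0.1, -0.5]
opening: 0.005
finger_force: 0.1
```

Emit:
send_rows --rows "-0.004 0 0 0;-0.008 0 0 0;-0.012 0 0 0;-0.016 0 0 0"

```text
clock: 11.55
tool_pos: [0.5205, -0.3119, 0.0722]
eef_rot: [0.714, 0.7, 0.0, -0.0]
contact_force: [-0.1, 0.3, 1.0]
opening: 0.001
finger_force: 0.0
```

Run:
```python
from h2 import *
look(("top",)); rel([.520,-.310,.072],88.75)
```

```text
top t=11.550 s=368.6mm score=85
t 11.6 tcp [ 0.5205 -0.3122  0.0722] xang 88.85 row [ 0.0075 -0.0017  0.0006] turn 0.0003
```

Emit:
send_rows --rows "-0.004 0 0 0;-0.008 0 0 0;-0.016 0 0 0;-0.03 0 0 0;-0.05 0 0 0"

```text
clock: 12.02
tool_pos: [0.5203, -0.3267, 0.0722]
eef_rot: [0.714, 0.7, 0.0, -0.0]
contact_force: [-0.0, -0.7, -0.4]
opening: 0.01
finger_force: 0.0
```

Run:
```python
from h2 import *
for i in range(3): look(("top",)); look(("scene",),.2,.5)
```

```text
top t=12.017 s=368.5mm score=86
scene t=12.067 s=369.6mm score=35
top t=12.117 s=368.5mm score=86
scene t=12.167 s=369.8mm score=35
top t=12.217 s=368.5mm score=86
scene t=12.267 s=369.8mm score=35
```

Run:
```python
from h2 import *
t=sensors.get_state()["clock"]; ims=np.mean([eyes.snapshot("top")[0] for _ in range(4)],0); c=eyes.calibration("top")
def prof(o):  # edges along line offset o from tip line
    s=np.arange(.34,.395,.0005); m=np.array([proj(P0-EP*t-NP*o,c) for t in s],np.float32)
    g=ims.mean(2).astype(np.float32); p=cv2.remap(g,m[:,:1],m[:,1:],cv2.INTER_LINEAR)[:,0]
    h=(p.max()+np.r_[p[:15],p[-15:]].mean())/2; 
    w=np.where(p>h)[0]; return np.round([s[w[0]]*1e3,s[w[-1]]*1e3,(s[w[0]]+s[w[-1]])*500],1), p[::6].astype(int)
for o in(-.010,-.008,-.006,-.004,.002,.004,.006,.008): print(o,*prof(o))
im=ims.astype(np.uint8)
a=cv2.resize(im[185:225,345:385],None,fx=12,fy=12,interpolation=0); cv2.imwrite("pics/d.png",a[:,:,::-1])
for i in range(2): look(("top",))
```

```text
-0.01 [355.5 376.  365.8] [ 63  62  64  63  68 133 210 225 226 225 223 213 152  80  62  61  61  60
  61]
-0.008 [355.5 376.  365.8] [ 71  71  72  72  76 142 214 226 227 225 223 214 154  87  69  70  70  69
  70]
-0.006 [355.5 376.  365.8] [ 76  76  75  77  80 142 216 225 226 224 223 215 160  96  77  78  77  76
  77]
-0.004 [355.5 376.  365.8] [ 76  76  76  78  81 138 208 218 221 222 221 215 158  97  78  78  78  78
  79]
0.002 [358.5 378.  368.3] [ 78  79  78  77  75  83 107 130 132 138 135 130 122 102  82  79  79  79
  79]
0.004 [358.5 378.5 368.5] [ 78  79  79  78  77  82 130 173 180 181 178 173 165 125  87  80  79  79
  79]
0.006 [358.5 378.5 368.5] [ 79  79  79  78  77  83 146 205 211 213 212 214 202 146  90  80  79  79
  80]
0.008 [358.  378.5 368.3] [ 79  78  78  78  78  85 152 216 222 221 221 222 208 145  90  79  78  78
  78]
top t=12.517 s=368.5mm score=86
top t=12.567 s=368.6mm score=87
```

View pics/d.png

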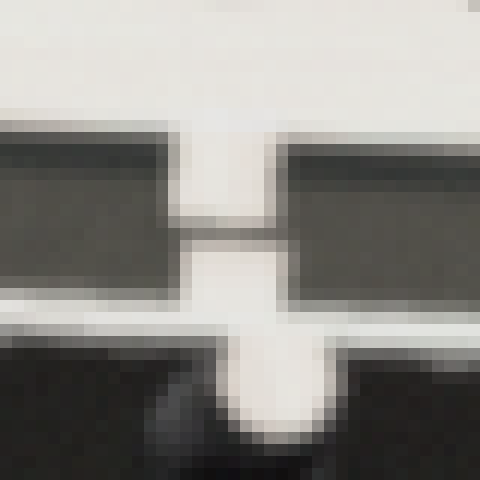

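The pointer stands still but 2.6 mm past the tongue: its centre is at column 364.3, against 363.2 for the tongue. I'll send it back with a very slow nudge on the front pad.

Emit:
send_rows --rows "0.01 0 0 0;0.02 0 0 0;0.03 0 0 0;0.035 0 0 0;0.036 0 0 0;0.0365 0 0 0;0.037 0 0 0;0.0375 0 0 0;0.038 0 0 0;0.0385 0 0 0"

```text
clock: 13.45
tool_pos: [0.5204, -0.3154, 0.0722]
eef_rot: [0.714, 0.7, -0.0, -0.0]
contact_force: [0.7, 0.1, 0.5]
opening: 0.01
finger_force: 0.0
```

Emit:
send_rows --rows "0.0004 0 0 0;0.0008 0 0 0;0.0012 0 0 0;0.0016 0 0 0;0.002 0 0 0;0.0024 0 0 0;0.0028 0 0 0;0.0032 0 0 0;0.0036 0 0 0;0.004 0 0 0"

```text
clock: 14.28
tool_pos: [0.5205, -0.314, 0.0722]
eef_rot: [0.714, 0.7, 0.0, -0.0]
contact_force: [0.1, 0.1, -0.6]
opening: 0.006
finger_force: 0.0
```

Run:
```python
from h2 import *
look(("top",)); rel([.520,-.310,.072],88.75)
```

```text
top t=14.283 s=368.5mm score=86
t 14.3333 tcp [ 0.5205 -0.314   0.0722] xang 88.87 row [ 0.0133 -0.0018  0.0006] turn 0.0003
```

Emit:
send_rows --rows "0.0004 0 0 0;0.0008 0 0 0;0.0012 0 0 0;0.0016 0 0 0;0.002 0 0 0;0.0024 0 0 0;0.0028 0 0 0;0.0032 0 0 0"

```text
clock: 15.0
tool_pos: [0.5205, -0.3131, 0.0722]
eef_rot: [0.714, 0.7, 0.0, -0.0]
contact_force: [0.3, 0.5, -0.1]
opening: 0.002
finger_force: 0.0
```

Run:
```python
from h2 import *
look(("top",)); rel([.520,-.310,.072],88.75)
```

```text
top t=15.000 s=368.5mm score=86
t 15.05 tcp [ 0.5205 -0.3131  0.0722] xang 88.87 row [ 0.0102 -0.0018  0.0006] turn 0.0003
```

Emit:
send_rows --rows "0.0004 0 0 0;0.0008 0 0 0;0.0012 0 0 0;0.0016 0 0 0;0.002 0 0 0;0.0024 0 0 0;0.0028 0 0 0;0.0032 0 0 0"

```text
clock: 15.72
tool_pos: [0.5205, -0.3122, 0.0722]
eef_rot: [0.714, 0.7, 0.0, -0.0]
contact_force: [0.3, -0.7, -0.1]
opening: 0.007
finger_force: 0.0
```

Run:
```python
from h2 import *
look(("top",)); rel([.520,-.310,.072],88.75)
```

```text
top t=15.717 s=368.0mm score=86
t 15.7667 tcp [ 0.5205 -0.3121  0.0722] xang 88.87 row [ 0.0069 -0.0019  0.0006] turn 0.0003
```

Emit:
send_rows --rows "0.0004 0 0 0;0.0008 0 0 0;0.001 0 0 0"

```text
clock: 16.02
tool_pos: [0.5205, -0.3118, 0.0722]
eef_rot: [0.714, 0.7, 0.0, -0.0]
contact_force: [-0.5, -0.3, 0.4]
opening: 0.007
finger_force: 0.0
```

Run:
```python
from h2 import *
look(("top",)); look(("top",))
```

```text
top t=16.017 s=367.0mm score=84
top t=16.067 s=366.9mm score=85
```

Emit:
send_rows --rows "-0.01 0 0 0;-0.03 0 0 0;-0.05 0 0 0;-0.05 0 0 0"

```text
clock: 16.45
tool_pos: [0.5198, -0.3294, 0.0723]
eef_rot: [0.715, 0.699, -0.001, 0.001]
contact_force: [0.4, -0.4, 1.2]
opening: 0.006
finger_force: 0.0
```

Run:
```python
from h2 import *
for i in range(10): look(("top",))
```

```text
top t=16.450 s=366.1mm score=87
top t=16.500 s=366.1mm score=87
top t=16.550 s=366.1mm score=87
top t=16.600 s=366.1mm score=87
top t=16.650 s=366.1mm score=87
top t=16.700 s=366.0mm score=87
top t=16.750 s=366.0mm score=87
top t=16.800 s=365.9mm score=88
top t=16.850 s=365.9mm score=88
top t=16.900 s=365.9mm score=87
```

Emit:
send_rows --rows "-0.03 0 0 0;-0.03 0 -0.1 0;-0.03 0 -0.22 0;-0.03 0 -0.34 0;-0.03 0 -0.45 0;-0.03 0 -0.5 0;-0.03 0 -0.5 0;-0.03 0 -0.5 0;-0.03 0 -0.5 0;-0.03 0 -0.5 0"

```text
clock: 17.78
tool_pos: [0.519, -0.3354, 0.2204]
eef_rot: [0.714, 0.7, -0.0, -0.002]
contact_force: [0.0, -1.0, 0.4]
opening: 0.003
finger_force: 0.0
```

Run:
```python
from h2 import *
for i in range(2): look(("top",),save="e"); look(("scene",),.2,.5,save="e")
ims=np.mean([eyes.snapshot("top")[0] for _ in range(4)],0); c=eyes.calibration("top")
for o in(-.006,-.004,.004,.006):
    s=np.arange(.34,.395,.00025); m=np.array([proj(P0-EP*t-NP*o,c) for t in s],np.float32)
    p=cv2.remap(ims.mean(2).astype(np.float32),m[:,:1],m[:,1:],cv2.INTER_LINEAR)[:,0]; w=s[p>(p.max()+p[:30].mean())/2]; print(o,(w[0]+w[-1])*500)
look(("top",))
cv2.imwrite("pics/e.png",np.hstack([cv2.imread("pics/e_top.png")[90:390,160:560],cv2.imread("pics/e_scene.png")[100:400,140:540]]))
```

```text
top t=17.783 s=365.7mm score=88
scene t=17.833 s=368.0mm score=35
top t=17.883 s=365.7mm score=89
scene t=17.933 s=368.0mm score=36
-0.006 365.7499999999972
-0.004 365.87499999999716
0.004 365.3749999999972
0.006 365.6249999999972
top t=18.183 s=365.7mm score=88
```

View pics/e.png

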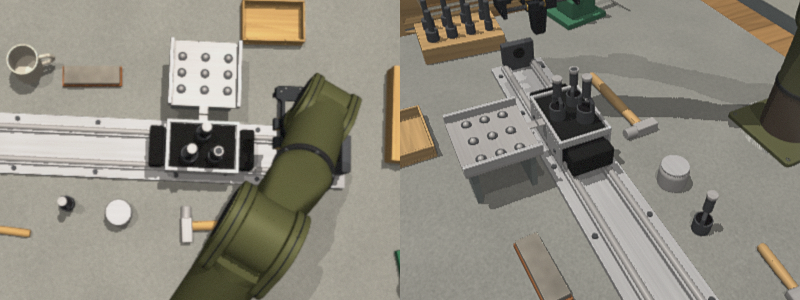

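The pointer meets the tongue at (205,115) in the left crop, within about 0.3 mm. The carrier is at rest, all three punches are upright, and the hand is clear.

```bash
python3 -c "
from plant import finish_job; print(finish_job())"
```

```text
the job is handed in; nothing more can be done
None
```

The carrier is at rest with its pointer opposite the tongue, within about 0.3 mm by the top camera; the punches are upright, the hand is clear, and the job was handed in at about 18 s.

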